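# Hold a sprung pin vise upright on the mark of an edge-stood plate

### The arm

A 6-joint arm with a two-finger parallel gripper is mounted at the origin on the work surface. World frame = base frame: x ahead of the robot, y to its left, z up, the work surface at z = 0. Lengths are in m, angles in degrees, forces in N, time in s.
With the tool pointing down it reaches from about 0.325 to 0.9 m from the base axis. Payload 6.1 kg.
Tool frame: the origin (TCP) lies on the centre line of the jaws, within the pads' length; the fingertips stand 25 mm ahead of it and the grasp point (between the pads) lies 6 mm ahead of it; z points along the fingers, y is the line along which they close (so a half turn about z gives the same grasp; the last joint's range is limited). The gripper opens to 85 mm and grips with 20 to 120 N. Pads are 22 mm wide; open, the fingers measure 114 mm over their backs; the gripper's body (76 mm by 85 mm) begins 54 mm behind the grasp point. The pads swing forward as they close: fully open they stand 13 mm farther back than shut.
Start: joints at [-78.959, 12.628, 87.462, -0, 79.91, -7.225], TCP at [0.196, -0.594, 0.256] pointing down, gripper open.
Joint ranges: [-170.65, 170.65], [-52.31, 119.04], [5.05, 147.46], [-71.25, 251.25], [11.57, 151.72], [-153.62, 153.62]. Speed limits (degrees/s): [147.25, 147.25, 172.46, 180, 180, 180].

### API

Orientations are given as [roll, pitch, yaw] about the fixed x, y, z axes, in that order (R = Rz(yaw) Ry(pitch) Rx(roll)).
In Python, from plant import goto, servo_line, goto_joints, set_gripper, hold, inverse_kinematics, read_camera, camera_info, Unreachable, finish_job, get_time_s, get_qpos, get_qd, get_effort, get_tcp_pos, get_ee_rot, get_force, get_ft_torque, get_opening gives the robot as it stands. The module is installed in compiled form; this text tells all that it offers. Calls block until the motion is done:
- goto(position, orientation): joint-space move of the TCP to a pose.
- servo_line(position, rotation=None, max_speed=0.15, until_force=None): straight line of the TCP; rotation=None keeps the orientation; max_speed is the mean speed in m/s. With until_force (N) it stops when the force on the tool has changed by that much, and returns True; else False.
- goto_joints(angles): joint-space move.
- set_gripper(opening, strength=None): opening from 0.0 (shut) to 1.0 (fully open); strength is the grip in N (None keeps the last); returns when the fingers have stopped.
- hold(seconds).
- inverse_kinematics(position, orientation): joint angles nearest the present ones, or None.
- read_camera(name): name is "scene" or "side" or "wrist"; returns the picture (400x640x3 uint8, red, green, blue); there is no depth.
- camera_info(name): a dict with "fx", "fy", "cx", "cy" (pixels), "position" and "orientation" of the camera in the world; the wrist camera has in their place "mount" (4x4, takes a point from camera to tool coordinates, whose origin is the TCP and whose axes are the flange's). Camera axes: x right, y up, looking along -z (the intrinsics and any distortion apply to the point x, -y, -z); pixel columns grow to the right and rows downward; lengths in m; the calibration is good to about 2 mm. A picture is of the moment at which its call begins: read the wrist's pose just before it. camera_info takes no time and is no camera call.
A pose or a line that the arm cannot do raises Unreachable and nothing moves.
- finish_job(): hands the job in, once; it reports no verdict.
Readings, each from a call of its own:
- get_time_s(): time.
- get_qpos(): joint angles.
- get_qd(): joint speeds.
- get_effort(): joint torques, N m.
- get_tcp_pos(): TCP position.
- get_ee_rot(): TCP orientation.
- get_force(): force on the tool from outside, world axes, zero at the start.
- get_ft_torque(): the same for the moment, N m.
- get_opening(): opening from 0.0 (shut) to 1.0 (fully open).
Only numpy, scipy, OpenCV 4.12 (cv2) and the standard library are available. Lean on these libraries where they do the work, as an engineer would, in place of code of your own. Each camera call takes 0.05 s, during which the arm holds its last target. There are 200 camera calls.

### The job

Take the aluminium plate that has a dark dot on its top edge out of the grey sorter and stand it on edge, dot up, fully down and roughly centred in the wide middle slot of the wooden block, and let go of it. Then take the pin vise out of the white tool rack and, holding it upright, rest its spring-loaded point on the dot and press gently until the point is about half way in (roughly 3 to 4 N); finish holding it there, without letting go and without otherwise touching the plate. Leave everything else where it is.

Things in the scene. Friction and masses are not known exactly. Their poses are not given: they have to be found in the camera images.
- plate: The aluminium plate to be worked on: 14 mm thick (its x axis), 90 mm long (its y), 70 mm high (its z, up), about 0.23 kg; a loose plate, standing on edge in one of the three bays of the sorter. Origin: centre of its underside. The only plate with a dark dot on its top edge. Its neighbours stand about 62 mm away, centre to centre.
- mark (a point): Centre of the dark dot, 8 mm across, on the plate's top edge: 28 mm from the plate's middle towards its +y end, mid-thickness, 70 mm above its underside.
- slot_block: Fixed brown wooden block with three parallel slots that run along its y axis and are open at both ends. Base 70 mm (x) by 100 mm (y) by 10 mm; upright walls 10 mm thick whose tops taper to ridges 40 mm above the table (straight-sided up to 35 mm). The middle slot is 18 mm wide, the two outer ones 6 mm. Origin: centre of its underside. May be turned about the vertical.
- slot_floor (a point): Centre of the floor of the wide middle slot, 10 mm above the table; axes as the block's: y along the slot, x across it, z up.
- sorter: Fixed grey plastic parts sorter, an open box 190 mm (x) by 120 mm (y) by 32 mm high, walls and floor 4 mm, with two dividers of the same height making three bays in a row along its x, 62 mm apart. A plate stands on edge in each bay, faces roughly to the sorter's x. Origin: centre of its underside.
- tool_rack: Fixed white plastic tool rack, a block 50 mm (x) by 180 mm (y) by 60 mm high with three upright through holes of 16 mm in a row along its y, at -62, 0 and 62 mm. One tool hangs by its collar in each hole. Origin: centre of its underside.
- pin_vise: Pin vise (loose, 0.08 kg) hanging upright in a hole of the rack, 118 mm long. Origin on its axis at the underside of its steel collar, which rests on the rack's top; z up along it. Collar 22 mm across, 6 mm thick; above it the aluminium grip, 14 mm across, 6 to 60 mm over the origin, then a 12 mm cap to 66 mm. Below, an 11 mm chuck down to 30 mm, then a 4 mm steel point to 52 mm under the origin.
- vise_tip (a point): The very end of the pin vise's point, on its axis, 52 mm under the vise's origin when the point is fully out.
- plunger (a joint): How far the sprung point is pushed up into the pin vise, m: 0 fully out, 0.012 at its stop. Spring: about 1.2 N to start it moving, 3.6 N at 0.006, 6 N at the stop.
- plate_short: Other loose aluminium plate in the sorter, 14 mm by 60 mm by 70 mm high, no dot; leave it. Origin: centre of its underside.
- plate_low: Other loose aluminium plate in the sorter, 14 mm by 90 mm by 50 mm high, no dot; leave it. Origin: centre of its underside.
- plug_gauge: Plug gauge in the rack: a short dark steel knob 24 mm across, 22 mm tall above the rack; leave it. Origin: underside of the knob.
- file: Small file in the rack: wooden handle up to 24 mm across, 55 mm tall above the rack; leave it. Origin: underside of the handle.
- jar: Small shut glass jar, 52 mm across, 65 mm high; leave it. Origin: centre of its underside.
- clamp: Aluminium C-clamp lying flat, about 80 mm by 140 mm by 14 mm; leave it. Origin: underside, middle of the frame.
- strip: Wooden strip 20 by 160 by 8 mm lying on the desk; leave it. Origin: centre of its underside.
Things that resemble listed ones, but are neither listed nor needed, are in the scene too. Leave any orange or red look-alike of the tool_rack alone.

How it is judged (in metres and radians):
On the way, in this order (a step that is already met when the one before it is completed fails the run):
1. the dotted plate stands on edge, fully down in the wide slot, let go (x of plate in the frame of slot_floor between -0.005 and 0.005 m and y of plate in the frame of slot_floor between -0.03 and 0.03 m and z of plate in the frame of slot_floor between -0.004 and 0.004 m and angle between plate's own z axis and vertical below 0.1 rad and angle between the y axis of plate and the y axis of slot_block, either way round below 0.15 rad and contact force between each of the fingers, the arm and plate below 0.1 N and linear speed of plate below 0.02 m/s), for 0.2 s.
2. the pin vise is held clear of the rack (height (world z) of vise_tip above 0.065 m and contact force between the fingers and pin_vise above 1 N and contact force between pin_vise and tool_rack below 0.05 N), for 0.1 s.
At the end, for the whole second after the job is handed in: Plate upright (0.1 rad) on the wide slot's floor, within 5 mm across, 30 mm along, 0.15 rad of the slot, untouched by the robot; pin vise held in the fingers, upright within 0.14 rad, point within 4.5 mm of the dot's centre, pushed in 2 to 10 mm (0.8 to 7 N), resting on nothing else; at rest (all of step 1 and horizontal distance between vise_tip and mark below 0.0045 m and distance between vise_tip and mark below 0.006 m and angle between pin_vise's own z axis and vertical below 0.14 rad and value of joint plunger between 0.002 and 0.01 m and contact force between pin_vise and plate between 0.8 and 7 N and contact force between the fingers and pin_vise above 1 N and contact force between pin_vise and tool_rack below 0.05 N and contact force between pin_vise and slot_block below 0.05 N and linear speed of pin_vise below 0.02 m/s); the arm keeps its last pose, push and grip.
It fails at once if the pin vise is pressed hard on the plate (over 15 N) (contact force between pin_vise and plate above 15 N).
It fails at once if another thing is shifted by more than 30 mm (distance of any of plate_short, plate_low, plug_gauge, file, jar, clamp, strip from where it was at the start of the episode above 0.03 m).
It also fails if it takes over 56 s, if anything falls off the work surface, if the arm or the gripper's body presses on something with over 40 N, if the wrist force passes 120 N, or if a joint passes its speed limit or range.

## Working session

There is one attempt and no reset: what is moved stays moved. The work goes in short steps, each a Python script; the robot and the scene stay as the last script left them, time stands still between calls to the robot, and variables do not carry over. Pictures are saved under pics/ and viewed, on a budget of 10 in all, crops included, one or two more only if the job needs it, and the job is handed in when it is done.

```bash
mkdir -p pics; python3 - <<'E'
from plant import *
import cv2
for n in("scene","side"):
    im=read_camera(n); cv2.imwrite(f"pics/{n}0.png",im[:,:,::-1]); print(n,camera_info(n))
print(camera_info("wrist"))
print(get_time_s(),get_tcp_pos(),get_ee_rot())
E
```

```text
scene {'fx': 366.2743502136219, 'fy': 366.2743502136219, 'cx': 316.60451219588435, 'cy': 207.31395813467992, 'position': array([ 1.05265444, -0.63267152,  0.84461308]), 'orientation': array([43.54000773, -0.29187355, 47.86786964])}
side {'fx': 432.89053155339593, 'fy': 432.89053155339593, 'cx': 324.27999349610616, 'cy': 200.72754648205, 'position': array([ 1.16583621, -1.16990335,  1.0194142 ]), 'orientation': array([51.3200147 , -0.46048748, 32.17332679])}
{'fx': 286.89746690145085, 'fy': 286.89746690145085, 'cx': 313.4410297788509, 'cy': 195.3347372450118, 'mount': array([[-7.59839164e-04,  9.49878519e-01,  3.12618332e-01,
         8.04884176e-02],
       [ 9.99999710e-01,  7.35039408e-04,  1.97175896e-04,
         3.77905293e-04],
       [-4.24936458e-05,  3.12618391e-01, -9.49878803e-01,
        -1.17080097e-01],
       [ 0.00000000e+00,  0.00000000e+00,  0.00000000e+00,
         1.00000000e+00]])}
0.1 [ 0.19580663 -0.59302047  0.2553178 ] [-1.79901063e+02 -1.36480419e-02  1.82661819e+01]
```

View pics/scene0.png

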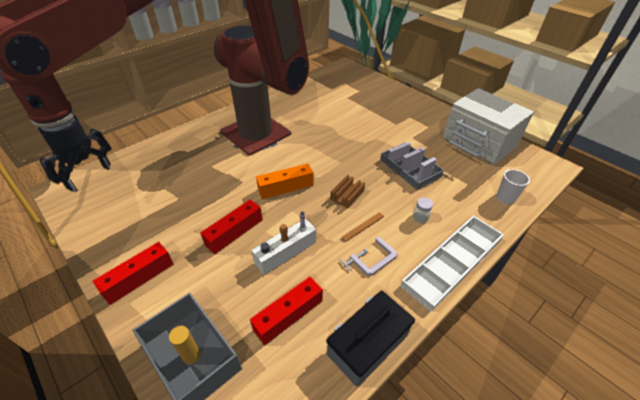

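View pics/side0.png

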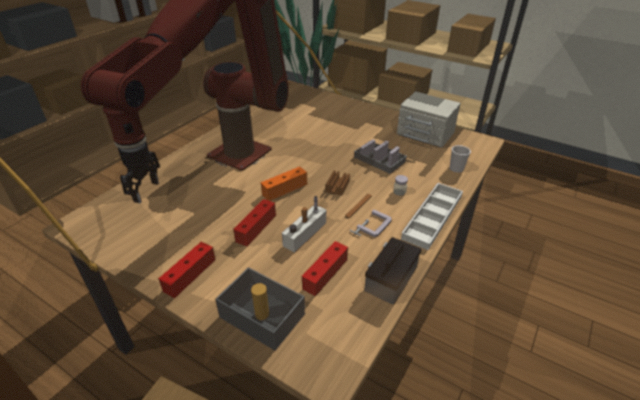

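The scene view shows the sorter at about (412,165), the slot block at (347,190) and the white rack at (285,247). The pin vise is in the rack's right hole at (303,222), with the strip, clamp and jar to the right. The side view agrees. Next I'll get rough positions and take close wrist views.

```bash
cat > h.py <<'E'
import numpy as np, cv2
from scipy.spatial.transform import Rotation as R
from plant import *
def cam(n):
    c=camera_info(n)
    if n=="wrist":
        p=np.array(get_tcp_pos()); A=R.from_euler('xyz',get_ee_rot(),degrees=True).as_matrix()
        M=c["mount"]; return c,p+A@M[:3,3],A@M[:3,:3]
    return c,np.array(c["position"]),R.from_euler('xyz',c["orientation"],degrees=True).as_matrix()
def ray(C,u,v):
    c,p,A=C; d=A@np.array([(u-c["cx"])/c["fx"],-(v-c["cy"])/c["fy"],-1]); return p,d/np.linalg.norm(d)
def onz(C,u,v,z):
    p,d=ray(C,u,v); return (p+d*(z-p[2])/d[2]).round(4)
def pix(C,P):
    c,p,A=C; q=A.T@(np.array(P)-p); return np.array([c["cx"]-c["fx"]*q[0]/q[2], c["cy"]+c["fy"]*q[1]/q[2]])
def tri(C1,a,C2,b):
    p,d=ray(C1,*a);q,e=ray(C2,*b); s=np.linalg.lstsq(np.c_[d,-e],q-p,rcond=None)[0]
    x,y=p+s[0]*d,q+s[1]*e; return ((x+y)/2).round(4),np.linalg.norm(x-y).round(4)
def snap(name):
    C=cam("wrist"); im=read_camera("wrist")[:,:,::-1].copy(); cv2.imwrite(f"pics/{name}.png",im)
    np.save(f"pics/{name}.npy",np.r_[C[1],C[2].ravel()]); return C,im
def load(name):
    a=np.load(f"pics/{name}.npy"); return camera_info("wrist"),a[:3],a[3:].reshape(3,3)
E
python3 - <<'E'
from h import *
C=cam("scene");S=cam("side")
for n,a,z in(("sorter",(412,167),.03),("block",(347,192),.03),("rack",(285,246),.06),("vise",(303,222),.1),("orange",(285,180),.05)):
    print(n,onz(C,*a,z))
for n,b,z in(("sorter",(381,157),.03),("block",(337,184),.03),("rack",(305,228),.06)):print(n,onz(S,*b,z))
E
```

```text
sorter [0.5583 0.2618 0.03  ]
block [0.4961 0.0074 0.03  ]
rack [ 0.552  -0.2888  0.06  ]
vise [ 0.5465 -0.2192  0.1   ]
orange [ 0.3375 -0.1175  0.05  ]
sorter [0.5583 0.2575 0.03  ]
block [ 0.5008 -0.006   0.03  ]
rack [ 0.5573 -0.307   0.06  ]
```

```bash
python3 - <<'E'
from h import *
for n,p in(("w_rack",(.555,-.295,.36)),("w_block",(.498,0,.33)),("w_sort",(.558,.26,.36))):
    goto(list(p),[180,0,float(np.degrees(np.arctan2(p[1],p[0]))+90)]); snap(n); print(n,get_time_s(),get_qpos())
E
python3 - <<'E'
import cv2,numpy as np
cv2.imwrite('pics/m1.png',np.vstack([cv2.imread(f'pics/w_{n}.png')[50:350,100:540] for n in('sort','block')]))
E
```

```text
w_rack 1.8917 [-3.52875640e+01  1.05796619e+01  7.88895801e+01 -2.00076958e-02
  9.05748442e+01 -7.18446391e+00]
w_block 3.1 [-9.19185183e+00 -7.27926251e+00  1.00196788e+02 -2.29334050e-02
  8.70468877e+01 -9.07859497e+00]
w_sort 4.1917 [ 1.75077287e+01  8.70957246e+00  8.09575086e+01 -3.55393335e-02
  9.03584006e+01 -7.33745190e+00]
```

View pics/m1.png

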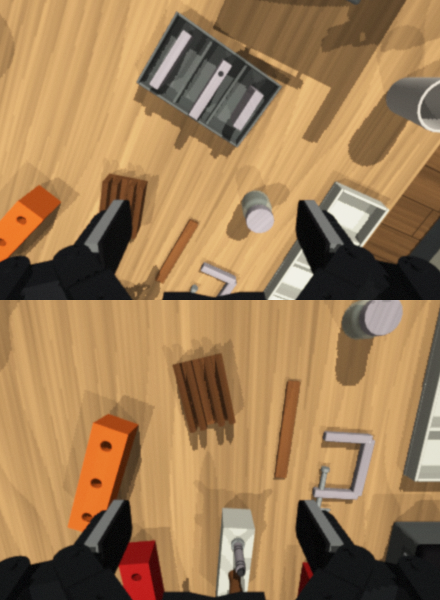

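View pics/w_rack.png

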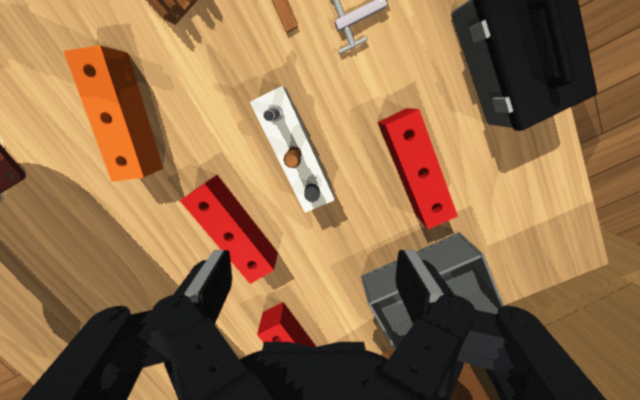

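The dotted plate is in the sorter's middle bay, with the dot at full-frame (321,123). The block is at (305,150) in its view, and the pin vise is the upper tool at (272,113) in the rack view. Next come closer, nearly vertical views of each.

```bash
python3 - <<'E'
from h import *
C=load("w_sort"); dot=onz(C,321,123,.074); e1=onz(C,329,112,.074);e2=onz(C,291,168,.074)
print("dot",dot,e1,e2,"ang",np.degrees(np.arctan2(*(e1-e2)[1::-1])))
B=load("w_block"); b=onz(B,305,150,.03); print("block",b)
K=load("w_rack"); v=onz(K,270,112,.126); print("vise",v, onz(K,272,116,.1))
def over(p,h):  # camera straight above p: tilt so that camera looks vertical
    az=np.degrees(np.arctan2(p[1],p[0])); yaw=az+90
    M=camera_info("wrist")["mount"]; t=np.degrees(np.arctan2(M[0,2],-M[2,2]))
    for s in(1,-1):
        A=R.from_euler('xyz',[180,0,yaw],degrees=True)*R.from_euler('y',s*t,degrees=True)
        d=A.as_matrix()@M[:3,:3]@[0,0,-1]
        if d[2]<-.999: break
    cpos=np.array([p[0],p[1],h]); tcp=cpos-A.as_matrix()@M[:3,3]
    return tcp.tolist(),A.as_euler('xyz',degrees=True).tolist()
for n,p,h in(("c_sort",(e1+e2)/2,.40),("c_block",b,.36),("c_rack",v,.45)):
    a=over(p,h)
    try: goto(*a); snap(n); print(n,get_tcp_pos(),get_time_s())
    except Unreachable as e: print(n,e)
ims=[cv2.resize(cv2.imread(f"pics/c_{n}.png")[100:290,220:410],None,fx=2.1,fy=2.1,interpolation=cv2.INTER_CUBIC) for n in("sort","block")]
cv2.imwrite("pics/m2.png",np.hstack(ims))
E
```

```text
dot [0.5462 0.3092 0.074 ] [0.5498 0.3268 0.074 ] [0.534  0.2345 0.074 ] ang 80.28620565535456
block [0.4868 0.0109 0.03  ]
vise [ 0.5415 -0.2123  0.126 ] [ 0.5374 -0.2167  0.1   ]
c_sort [0.56108027 0.24515439 0.26604182] 4.7167
c_block [ 0.4886409  -0.02724983  0.22463341] 5.8667
c_rack [ 0.52699791 -0.24692997  0.31266054] 6.875
```

View pics/m2.png

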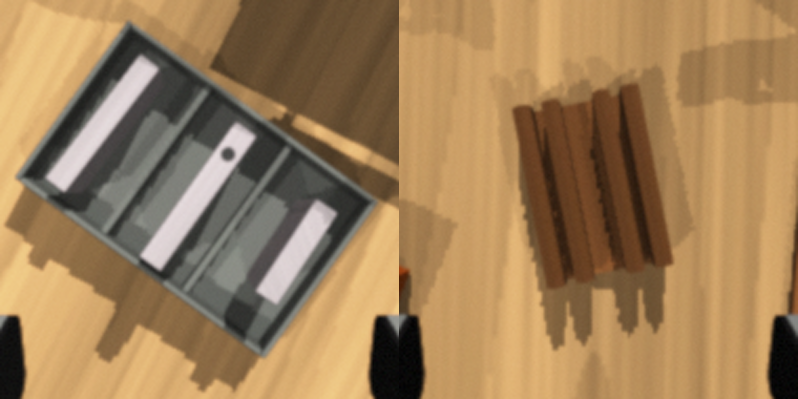

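Left crop: the dotted plate is the middle one, with the dot at (228,154) and the dot end up and to the right. Right crop: the block's four ridges are clear, running from about (523–630, ~95) to (557–664, ~275). Now I'll compute the poses.

```bash
python3 - <<'E'
from h import *
C=load("c_sort"); im=cv2.imread("pics/c_sort.png"); hsv=cv2.cvtColor(im,cv2.COLOR_BGR2HSV)
m=((hsv[...,2]>190)&(hsv[...,1]<45)).astype(np.uint8)
m=cv2.morphologyEx(m,cv2.MORPH_CLOSE,np.ones((5,5)))
for c in cv2.findContours(m,0,2)[0]:
    if cv2.contourArea(c)<150: continue
    r=cv2.minAreaRect(c); bx=cv2.boxPoints(r)
    w=[onz(C,*q,.074)[:2] for q in bx]; e=[w[1]-w[0],w[2]-w[1]]; l=max(e,key=np.linalg.norm)
    print("plate",r[0],onz(C,*r[0],.074),[np.linalg.norm(x).round(4) for x in e],np.degrees(np.arctan2(l[1],l[0])).round(1))
f=lambda u,v:(220+u/2.1,100+v/2.1)
u0,v0=map(int,f(228,154)); g=hsv[v0-6:v0+7,u0-6:u0+7,2]; ys,xs=np.nonzero(g<110)
print("dot",onz(C,u0-6+xs.mean(),v0-6+ys.mean(),.074),len(xs))
B=load("c_block"); im=cv2.imread("pics/c_block.png").astype(int)
ends=[((523-399,106),(557-399,286)),((551-399,101),(585-399,280)),((603-399,92),(636-399,270)),((630-399,85),(664-399,264))]
P=np.array([[onz(B,*f(*a),.038)[:2],onz(B,*f(*b),.038)[:2]] for a,b in ends]); d=P[:,0]-P[:,1]
print("block ctr",P.mean((0,1)),"mid",P[1:3].mean((0,1)),"ang",np.degrees(np.arctan2(d[:,1],d[:,0])),"len",np.linalg.norm(d,axis=1))
h=cv2.cvtColor(im.astype(np.uint8),cv2.COLOR_BGR2HSV); sub=h[100:290,220:410]
m=((sub[...,1]>125)&(sub[...,2]<135)).astype(np.uint8); c=max(cv2.findContours(cv2.morphologyEx(m,cv2.MORPH_CLOSE,np.ones((5,5))),0,2)[0],key=cv2.contourArea)
r=cv2.minAreaRect(c); print("mask",r,onz(B,r[0][0]+220,r[0][1]+100,.035))
K=cv2.imread("pics/c_rack.png")[60:340,180:460]; cv2.imwrite("pics/m3.png",cv2.resize(K,None,fx=2.1,fy=2.1,interpolation=cv2.INTER_CUBIC))
E
```

```text
plate (475.0, 382.0) [0.8029 0.1731 0.074 ] [np.float64(0.0546), np.float64(0.0388)] 27.1
plate (360.34613037109375, 220.2307586669922) [0.6029 0.2775 0.074 ] [np.float64(0.0561), np.float64(0.0123)] 83.4
plate (607.5, 221.0) [0.8532 0.4046 0.074 ] [np.float64(0.0714), np.float64(0.0772)] -62.8
plate (313.5946044921875, 193.0675811767578) [0.5415 0.2807 0.074 ] [np.float64(0.0874), np.float64(0.0126)] 81.6
plate (268.0985412597656, 158.4219512939453) [0.4776 0.2922 0.074 ] [np.float64(0.0826), np.float64(0.0117)] 79.5
plate (483.6000061035156, 39.79998779296875) [0.6341 0.5236 0.074 ] [np.float64(0.0233), np.float64(0.131)] 0.5
plate (596.5, 19.0) [0.7373 0.6028 0.074 ] [np.float64(0.0963), np.float64(0.0431)] 27.0
dot [0.5455 0.3086 0.074 ] 32
block ctr [0.48745 0.0196 ] mid [0.4875   0.019475] ang [102.0418148  102.10294277 101.81880369 102.10294277] len [0.0982622  0.09777326 0.09715977 0.09777326]
mask ((92.68800354003906, 102.28401184082031), (118.15384674072266, 65.2931900024414), 79.69515228271484) [0.4878 0.0038 0.035 ]
```

View pics/m3.png

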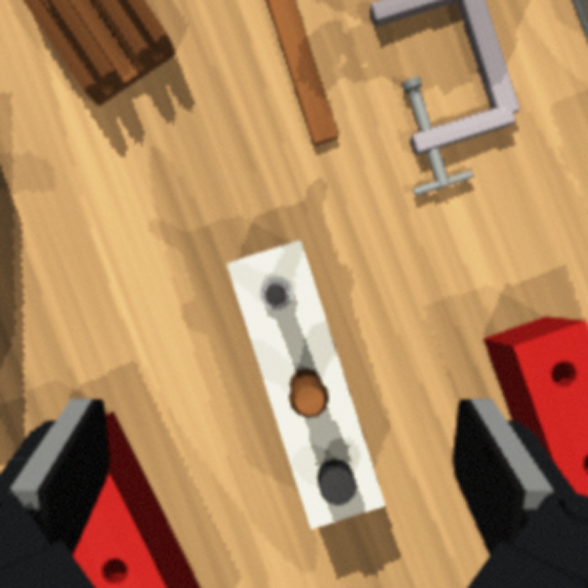

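Rack view: the white top has corners at (228,263), (301,241), (384,504) and (312,528). The vise is at (275,294), the file in the middle and the plug gauge at the bottom. Next I'll pick the plate and insert it with a force-guarded descent.

```bash
python3 - <<'E'
from h import *
K=load("c_rack"); f=lambda u,v:(180+u/2.1,60+v/2.1)
c=np.array([onz(K,*f(*q),.06)[:2] for q in((228,263),(301,241),(384,504),(312,528))]); ax=(c[0]+c[1]-c[2]-c[3])/2
u=ax/np.linalg.norm(ax); print("rack",c.mean(0),np.linalg.norm(ax),np.degrees(np.arctan2(ax[1],ax[0])),"hole",c.mean(0)+.062*u,"cap",onz(K,*f(275,294),.126))
set_gripper(.42,60)
p=[.5415,.2807]; 
goto(p+[.15],[180,0,81.6]); print(servo_line(p+[.070],until_force=8),get_tcp_pos())
set_gripper(0,60); print("op",get_opening())
servo_line(p+[.19]); print("op",get_opening(),get_force())
b=[.4875,.0195]
goto(b+[.19],[180,0,102]); servo_line(b+[.13]); print(get_tcp_pos(),get_ee_rot())
hit=servo_line(b+[.0765],max_speed=.03,until_force=6); print(hit,get_tcp_pos(),get_force(),get_ft_torque(),get_opening(),get_time_s())
C,im=snap("ins1")
E
```

```text
rack [ 0.53365  -0.276475] 0.17873992978626796 86.21471111901704 hole [ 0.5377431  -0.21461026] cap [ 0.537  -0.2144  0.126 ]
False [0.54218698 0.280627   0.07065129]
op 0.14860686179722576
op 0.15353422311197024 [ 0.87875522 -0.96278212 -2.54169195]
[0.48778386 0.02011037 0.13015877] [-1.79984830e+02 -1.04497308e-02  1.02056872e+02]
True [0.4874513  0.0194598  0.07768487] [-1.20957995  0.13392542  6.63186019] [ 0.0584804   0.11378083 -0.03821876] 0.15358778899064435 14.575
```

View pics/ins1.png

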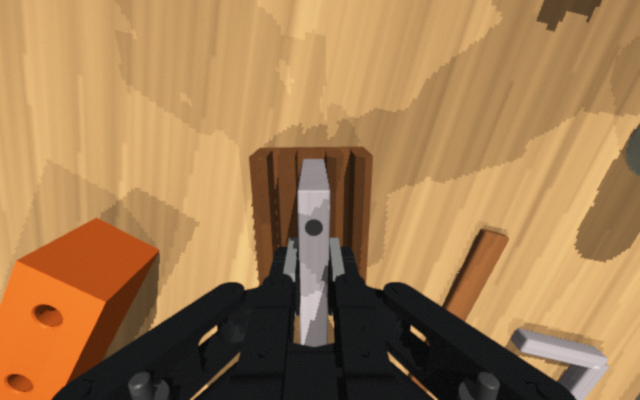

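The plate sits in the wide slot with its dot at (314,228), facing the camera. The tool height is 0.0777 against about 0.0767 expected, so it is down. I'll release it and re-measure from above.

```bash
python3 - <<'E'
from h import *
set_gripper(.42); hold(.3); print(get_opening(),get_force())
p=get_tcp_pos(); servo_line([p[0],p[1],.18]); 
# camera vertical above the dot, same orientation as c_rack
Cr=load("c_rack"); M=camera_info("wrist")["mount"]; A=Cr[2]@M[:3,:3].T
goto((np.array([.482,.047,.45])-A@M[:3,3]).tolist(), R.from_matrix(A).as_euler('xyz',degrees=True).tolist()); hold(.2)
C,im=snap("dot1"); print(get_time_s(), "dot~",pix(C,[.482,.047,.08]),R.from_matrix(A).as_euler('xyz',degrees=True))
cv2.imwrite("pics/m4.png",cv2.resize(im[120:290,230:400],None,fx=3,fy=3,interpolation=cv2.INTER_CUBIC))
E
```

```text
0.42096676095789604 [ 0.09244128 -0.37234585 -0.23814777]
16.9667 dot~ [314.97683409 196.03421149] [-179.90582218  -18.33504755   68.67403021]
```

View pics/m4.png

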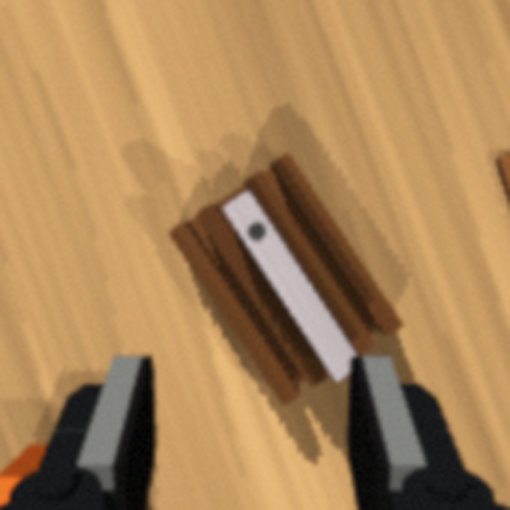

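The plate stands centred in the slot, with the dot at crop (257,231), which is full-frame (315.7,197). Next: pick the vise and hover over the dot.

```bash
python3 - <<'E'
from h import *
C=load("dot1"); d=onz(C,230+257/3,120+231/3,.08); print("dot",d); d=d[:2].tolist()
v=[.5374,-.2145]
goto(v+[.20],[180,0,86]); set_gripper(.42,60)
print(servo_line(v+[.103],max_speed=.1,until_force=6),get_tcp_pos())
set_gripper(0,60); print("op",get_opening(),get_force(),get_ft_torque())
servo_line(v+[.235],max_speed=.12); hold(.2); print("op",get_opening(),get_force(),get_time_s())
goto(d+[.235],[180,0,86]); servo_line(d+[.187],max_speed=.08); hold(.3)
print(get_tcp_pos(),get_ee_rot(),get_force(),get_time_s())
C,im=snap("hover"); print(pix(C,d+[.08]))
s=read_camera("scene")[:,:,::-1]; cv2.imwrite("pics/hs.png",s); q=pix(cam("scene"),d+[.09]).astype(int)
a=cv2.resize(im[90:290,220:420],(400,400),interpolation=cv2.INTER_CUBIC); b=cv2.resize(s[q[1]-65:q[1]+35,q[0]-50:q[0]+50],(400,400),interpolation=cv2.INTER_CUBIC)
cv2.imwrite("pics/m5.png",np.hstack([a,b])); print(q)
E
```

```text
dot [0.4824 0.0455 0.08  ]
False [ 0.53800406 -0.21483309  0.10386323]
op 0.14568429231944724 [0.11673661 0.12662176 2.76555604] [0.05755199 0.10083693 0.03223912]
op 0.1441244839205605 [ 0.12115018 -0.39031954 -1.3498504 ] 21.1
[0.48271719 0.04551301 0.1875262 ] [1.79941944e+02 1.13389439e-03 8.60047040e+01] [ 0.96796648 -0.17145407 -1.07145233] 23.1833
[312.61973486 202.32481508]
[353 170]
```

View pics/m5.png

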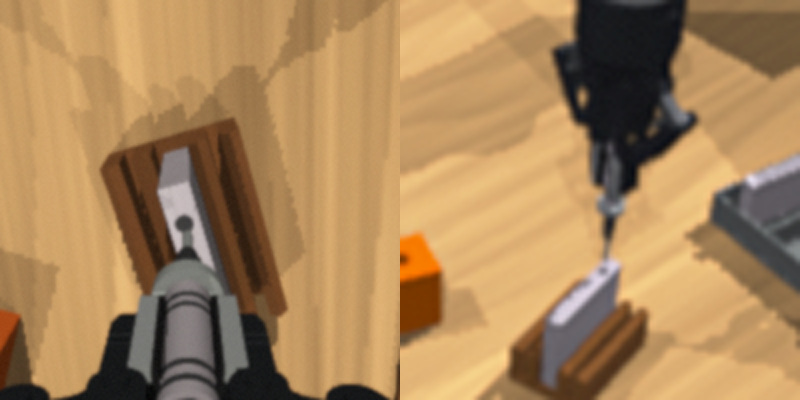

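The tip hovers just above the dot in both views: dot at wrist-crop (184,223), and scene-crop tip at (607,258) above the dot at about (603,269). I'll take one zoom to check the alignment numerically.

```bash
python3 - <<'E'
import cv2,numpy as np
a=cv2.imread("pics/hover.png")[182:232,287:337]; b=cv2.imread("pics/hs.png")[145:185,333:373]
cv2.imwrite("pics/m6.png",np.hstack([cv2.resize(x,(400,400),interpolation=cv2.INTER_CUBIC) for x in(a,b)]))
E
```

```text
(no output)
```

View pics/m6.png

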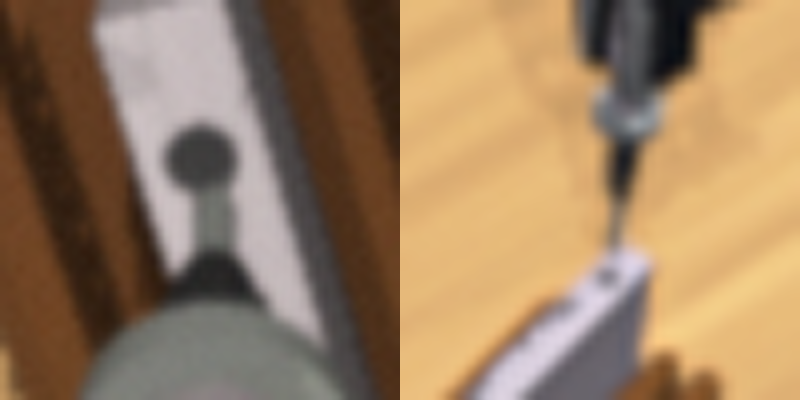

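```bash
python3 - <<'E'
from h import *
W=load("hover");S=cam("scene")
t=tri(W,(313.5,205.5),S,(354.3,170)); d=tri(W,(312.1,201.75),S,(353.7,172.7)); print("tip",t,"dot",d,"diff",t[0]-d[0])
print("dot on .08",onz(W,312.1,201.75,.08),"tip on .092",onz(W,313.5,205.5,.0922),onz(W,313.5,205.5,.088))
E
```

```text
tip (array([0.4834, 0.047 , 0.0915]), np.float64(0.0004)) dot (array([0.4824, 0.0463, 0.0802]), np.float64(0.0008)) diff [0.001  0.0007 0.0113]
dot on .08 [0.482 0.046 0.08 ] tip on .092 [0.4832 0.0471 0.0922] [0.4831 0.0456 0.088 ]
```

The tip is 11 mm above the dot and about 1 mm off horizontally. I'll correct that and press.

```bash
python3 - <<'E'
from h import *
p=[.4814,.0449]
servo_line(p+[.183],max_speed=.02); hold(.3)
f0=np.mean([get_force() for _ in range(3)],0)
hit=servo_line(p+[.166],max_speed=.008,until_force=2.2); hold(.2); z=get_tcp_pos()[2]
print(hit,get_tcp_pos(),"f",np.array(get_force())-f0)
if hit and z>.168:
    z0=z
    for k in range(6):
        f=(np.array(get_force())-f0)[2]
        if f>3.2: break
        z-=.001; servo_line(p+[z],max_speed=.01); hold(.2)
        print(round(get_tcp_pos()[2],4),(np.array(get_force())-f0).round(2))
hold(.5);print(get_tcp_pos(),get_ee_rot(),get_opening(),np.array(get_force())-f0,get_time_s())
snap("press"); cv2.imwrite("pics/ps.png",read_camera("scene")[:,:,::-1])
a=cv2.imread("pics/press.png")[182:232,287:337]; b=cv2.imread("pics/ps.png")[145:185,333:373]
cv2.imwrite("pics/m7.png",np.hstack([cv2.resize(x,(400,400),interpolation=cv2.INTER_CUBIC) for x in(a,b)]))
E
```

```text
True [0.48111453 0.04492234 0.17217165] f [ 0.81085006 -1.70613365  1.97229247]
0.1712 [-0.29  0.18  2.88]
0.1702 [-0.08 -0.49  2.59]
0.1692 [0.22 0.22 3.23]
[0.48141605 0.04489579 0.16918547] [-1.79924774e+02 -2.06711287e-03  8.60003191e+01] 0.14755460951059954 [ 1.22180683 -0.31532078  2.93338045] 27.2833
```

View pics/m7.png

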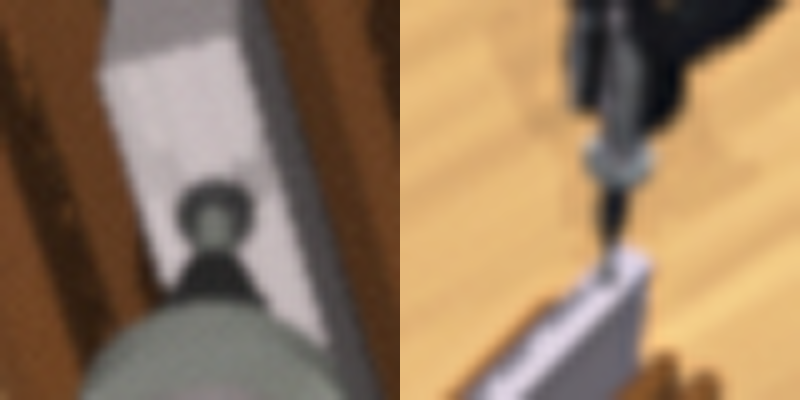

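The point sits centred in the dot: wrist crop (213,212), inside the dark ring. Force is about 3 N and height puts the point about 6 to 7 mm in, so I'm handing in.

```bash
python3 -c "
from plant import *
finish_job(); print(get_time_s(),get_force(),get_tcp_pos())"
```

```text
the job is handed in; nothing more can be done
the job is handed in; nothing more can be done
```

I took the dotted plate from the sorter's middle bay, stood it in the wide slot and let go. I then lifted the pin vise from the rack and pressed its point on the dot. The job was handed in at about 27 s of the 56 s allowed, still holding the vise there; it reports no verdict.

- **Plate:** a view from above after release showed it standing in the wide slot. On insertion the tool stopped about 1 mm higher than expected for fully down. I took that as the floor, and the two-camera dot height of 80.2 mm (80 expected) agreed.
- **Point on the dot:** before pressing, two views put the tip about 1.2 mm off the dot, and I corrected it. The last wrist picture shows the point centred in the dot.
- **Push:** the force readings were noisy, 2.6 to 3.2 N over the last few, with a final one of about 2.9 N. The tool height says the point is about 6 to 7 mm in, which would mean about 3.6 to 4 N. The two differ by up to 1 N, but both are within the limits.
- **Grip:** it held steady at 0.148 opening, with the tool vertical to within about 0.1°. I did not measure the vise's own tilt.
- **Other things:** I saw nothing disturbed in the pictures I looked at, but did not measure the other objects again.

I viewed 11 pictures, one over the budget of 10.

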